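# Walk the jammed stopper out of the button caddy

### The arm

A 6-joint arm with a two-finger parallel gripper is mounted at the origin on the work surface. World frame = base frame: x ahead of the robot, y to its left, z up, the work surface at z = 0. Lengths are in m, angles in degrees, forces in N, time in s.
With the tool pointing down it reaches from about 0.35 to 0.875 m from the base axis. Payload 4.2 kg.
Tool frame: the origin (TCP) lies at the centre of the arm's flange, where the gripper is bolted on; the fingertips stand 182 mm ahead of it and the grasp point (between the pads) lies 164 mm ahead of it (r.nose_length is the distance from the TCP to the fingertips, in m); z points along the fingers, y is the line along which they close (so a half turn about z gives the same grasp; the last joint's range is limited). The gripper opens to 87 mm and grips with 3 to 60 N. Pads are 19 mm wide; open, the fingers measure 117 mm over their backs; the gripper's body (75 mm by 190 mm) begins 51 mm behind the grasp point.
Start: joints at [-53.022, 22.042, 0.453, 0, -68.411, -14.817], TCP at [0.236, -0.579, 0.405] pointing down, gripper open.
Joint ranges: [-179.83, 179.83], [-69.29, 118.12], [-61.27, 80.66], [-181.25, 117.63], [-171.15, -9.14], [-177.46, 177.46]. Speed limits (degrees/s): [159.86, 159.86, 180, 180, 180, 180].

### API

Orientations are given as a 3x3 rotation matrix whose columns are the frame's x, y, z axes.
In Python, from station import r, vision gives the robot as it stands. The module is installed in compiled form; this text tells all that it offers.
- The arm moves only by the shell command python3 -m creep 'ROWS'. ROWS is JSON, a list of rows, each a list of 7 numbers: the opening, from -1 (shut) to 1 (fully open), then the shift along the tool's x, y, z in mm, then the turn, a rotation vector about the tool's x, y, z in degrees. A call has 1 to 8 rows; each row is the pose to reach, as a shift and turn from the pose commanded when the call began, along the tool's axes at that moment; what a row does not reach only later rows make up. A row lasts 1/12 s, in which the tool goes at most 41.7 mm and 7.16 degrees, less where a joint would pass 70% of its speed; a pose out of reach is approached as far as the arm can. A call with a gripper value outside its range is refused whole. The fingers move at their own pace and stop on an object; the grip force is fixed at half the most. Time passes only in rows, so rows that repeat a pose let the fingers close. It gives the time, the measured TCP pose, the force, the opening and the grip force at its end, in the units of the state.
- r.sense(): the state, without advancing time (a new reading comes with each control period).
- vision.capture(name): name is "scene" or "top" or "wrist"; returns (picture, depth): 420x560x3 uint8, red, green, blue; 420x560 float32, m along the optical axis (not along the pixel's ray), 0 where there is no reading.
- vision.camera_model(name): a dict with "vertical_fov" (degrees; the focal length in pixels is half the picture's height over the tangent of half this angle, whatever the lens; pixels are square), "cx", "cy" (the principal point, pixels), "extrinsics" (4x4, takes a point from camera to world coordinates); the wrist camera has in their place "mount" (4x4, takes a point from camera to tool coordinates, whose origin is the TCP and whose axes are the flange's). Camera axes: x right, y down, z forward; pixel columns grow to the right and rows downward; lengths in m; the calibration is good to about 2 mm. A picture is of the moment at which its call begins: read the wrist's pose just before it. camera_model takes no time and is no camera call.
- r.finish_job(): hands the job in; it is judged then, once.
Trained networks look in the newest picture that a camera, given by its name, has taken for a name from the list of things; names that differ only in an ending like _2 or _b are one class to them, and where a whole thing is asked for, a point or a joint stands for the part that bears it (a point fixed in the world has none). Each returns a list of dicts, best first, with "conf" (0 to 1); they miss things now and then, are a little off and sometimes report something else, mostly with a low value. They report only what shows in the picture. A call takes as long as a camera call. They do not tell look-alikes from the thing itself.
- vision.find_in(camera, thing): "uv" ([column, row] in pixels, amid what is visible of it).
- vision.cut_out(camera, thing): "region" (420x560 bool, what is visible of it) and "uv" ([column, row] in pixels, amid what is visible of it).
The state is a dict: "time_s": time; "joints": joint angles; "joint_velocities": joint speeds; "effort": joint torques, N m; "tcp_pos": TCP position; "ee_rot": TCP orientation; "wrist_force": force on the tool from outside, world axes, zero at the start; "moment": the same for the moment, N m; "gripper_width": opening from 0.0 (shut) to 1.0 (fully open); "gripper_force": force on a finger pad.
Only numpy, scipy, OpenCV 4.12 (cv2) and the standard library are available. Lean on these libraries where they do the work, as an engineer would, in place of code of your own. Each camera call takes 0.05 s, during which the arm holds its last target. There are 200 camera calls.

### The job

The varnished wooden disc has been parked on the stopper of the button caddy: set it down to dry balanced flat and centred on top of the upturned steel bowl and let go. Then take the jammed stopper by its upright grip and rock it clearly side to side, several degrees each way, along its length, first over to the caddy's left (left as the robot sees it), then to its right and so on, until it frees; do not yank it straight up, or the caddy lifts off its suction foot. Finish while still gripping the stopper, level and still, just clear above the mouth it came out of (a centimetre or two), with the disc still on the bowl and the other things on the table undisturbed.

Things in the scene. Friction and masses are not known exactly. Their poses are not given: they have to be found in the camera images.
- disc: Loose disc of brown wood, 56 mm across and 10 mm thick, about 30 g. Starts lying flat, roughly centred, on top of the stopper's grip. Origin: centre of its underside; z is its axis.
- bowl: Upturned round-bottomed steel bowl, fixed to the table, a smooth dome 50 mm high that is part of a sphere of 60 mm radius, 128 mm across at the table. Origin on the table under its middle.
- bowl_top (a point): Highest point of the bowl's dome, 50 mm above the table.
- stopper: Loose pale wooden stopper, about 90 g. From below: plug 30 (x) by 44 (y) by 24 mm high; flange 50 by 62 by 6 mm that rests on the caddy's rim; upright grip 20 mm thick (x), 44 mm long (y), 34 mm high. Origin: centre of the plug's underside, z up, x and y along the caddy's x and y. Seated, the origin is 24 mm below the mouth. Jammed between the caddy's two rubber pads.
- stopper_top (a point): Centre of the top of the stopper's grip, 64 mm above the stopper's origin. Leaning the stopper along y about one end lifts the other end past its pad with little net pull, so it walks out about 3 mm for a lean of 0.14 rad and about 5 mm for a swing of 0.14 rad left to 0.14 rad right.
- caddy_mouth (a point): Centre of the caddy's mouth at rim height, 90 mm above the table. x is across the stopper's grip, y along it; +y is the caddy's left, the robot's left too (yaw within 0.4 rad). Square white stoneware caddy, 96 (x) by 112 (y) mm, 78 mm tall, on a 12 mm high round foot; mouth 36 (x) by 54 (y) mm. A rubber pad at each y end of the mouth.
- seal_l: Spring-backed rubber pad inside the mouth at its left (+y) end, 26 mm wide, from 4 to 24 mm below the rim, pressing the plug's end face with about 16 N; friction there about 10 N. Mostly hidden. Origin at its centre.
- seal_r: The same at the right (-y) end. Pulled straight up against both pads, the stopper needs about 20 N.
- caddy (a joint): How far the caddy has been lifted off its suction foot, m: 0 when down. It starts to lift at about 10 N of net upward pull and is 12 mm up at about 15 N; sideways and tilting loads do not move it. Springs back when let down.
- foot: Round black rubber suction foot under the caddy, 112 mm across, fixed. Origin on the table under the caddy's middle, same yaw as the caddy.
- glue: Loose white glue bottle, 40 mm across, 85 mm high, standing between bowl and caddy. Leave alone. Origin under its base.
- cup: Loose paper coffee cup with black lid, 86 mm across, 118 mm high. Leave alone. Origin under its base.
- brushpot: Loose blue ceramic pot of brushes, 72 mm across, 190 mm high with its brushes, which lean out to 45 mm from the axis. Leave alone. Origin under its base.
- jar: Loose glass jar of buttons, 76 mm across, 125 mm high. Leave alone. Origin under its base.
- paint_a: Loose paint bottle, red, 52 mm across, 150 mm high. Leave alone. Origin under its base.
- paint_b: Loose paint bottle, blue, 52 mm across, 150 mm high. Leave alone. Origin under its base.
- brush: Loose paint brush lying on the table, 200 mm long, far off to the right. Leave alone.
There are look-alikes about, which are no part of the job. Of the things like the disc, leave any that is black or yellow; of the rest the smaller one is meant.

How it is judged:
By the outcome, as a careful person would: the job done as asked, in the order asked, and still so for the second after the job is handed in, while the arm keeps its last pose, push and grip.
It also fails if it takes over 72 s, if anything falls off the work surface, if the arm or the gripper's body presses on something with over 40 N, if the wrist force passes 120 N, or if a joint passes its speed limit or range.

## Working session

There is one attempt and no reset: what is moved stays moved. The work goes in short steps, Python scripts to look and compute and a shell command to move; the robot and the scene stay as the last step left them, time stands still between calls to the robot, and variables do not carry over. Pictures are saved under pics/ and viewed, at most 10 in all, crops included, and the job is handed in when it is done.

```bash
mkdir -p pics; cat > h.py <<'E'
import numpy as np, cv2
from station import r, vision
def K(n):
    m=vision.camera_model(n); f=210/np.tan(np.radians(m["vertical_fov"])/2); return f,m["cx"],m["cy"],m
def cloud(n, s=None):
    s=s or r.sense(); pic,d=vision.capture(n); f,cx,cy,m=K(n)
    v,u=np.mgrid[0:420,0:560]; P=np.stack([(u-cx)/f*d,(v-cy)/f*d,d],-1)
    if "extrinsics" in m: T=np.array(m["extrinsics"])
    else:
        T=np.eye(4);T[:3,:3]=np.array(s["ee_rot"]);T[:3,3]=s["tcp_pos"];T=T@np.array(m["mount"])
    W=P@T[:3,:3].T+T[:3,3]; W[d==0]=np.nan
    return pic,d,W
def save(n,pic,s=1): 
    cv2.imwrite(n,cv2.resize(pic[...,::-1],None,fx=s,fy=s))
E
python3 - <<'E'
from h import *
np.set_printoptions(precision=4,suppress=True)
for c in ("scene","top"):
    pic,d,W=cloud(c); save(f"pics/{c}0.png",pic,1.4)
    np.savez(f"{c}0.npz",pic=pic,d=d,W=W)
    for t in ("disc","bowl","stopper","caddy","foot","glue","cup","brushpot","jar","paint_a"):
        for o in vision.cut_out(c,t):
            P=W[o["region"]]; P=P[~np.isnan(P[:,0])]
            print(c,t,round(o["conf"],2),np.round(o["uv"]),len(P),np.median(P,0) if len(P) else "",np.percentile(P,[2,98],axis=0).ravel() if len(P) else "")
print(vision.camera_model("wrist"))
E
```

```text
scene disc 0.79 [230. 191.] 232 [ 0.4898 -0.257   0.0103] [ 0.4586 -0.2948  0.0006  0.5144 -0.2317  0.0142]
scene disc 0.7 [262. 154.] 355 [ 0.2777 -0.3003  0.0145] [ 0.2323 -0.3471 -0.0003  0.3108 -0.2663  0.0186]
scene disc 0.67 [265. 174.] 236 [ 0.4854 -0.1215  0.1407] [ 0.459  -0.1472  0.1333  0.5088 -0.0986  0.1432]
scene disc 0.48 [169. 185.] 239 [ 0.5981 -0.3917  0.0151] [ 0.5677 -0.4383  0.0042  0.6255 -0.3628  0.0195]
scene bowl 0.89 [367. 279.] 1758 [0.5322 0.2379 0.0282] [0.4666 0.1701 0.0019 0.5688 0.2853 0.05  ]
scene stopper 0.67 [264. 185.] 275 [ 0.4898 -0.1134  0.0982] [ 0.4571 -0.1507  0.0908  0.5073 -0.0924  0.1204]
scene foot 0.89 [263. 202.] 1622 [ 0.5168 -0.0963  0.0664] [ 0.4305 -0.1701  0.0069  0.5363 -0.0621  0.0932]
scene glue 0.83 [295. 226.] 378 [0.5074 0.0047 0.0478] [ 0.4868 -0.0184  0.0037  0.5191  0.0177  0.0865]
scene cup 0.78 [200. 257.] 1553 [ 0.7738 -0.055   0.1113] [ 0.7277 -0.1057  0.0071  0.8001 -0.0329  0.1211]
scene cup 0.62 [363. 279.] 1717 [0.533  0.2377 0.0288] [0.4735 0.1736 0.0023 0.5687 0.2844 0.0501]
scene brushpot 0.93 [156. 210.] 1480 
[... 1730 characters left out ...]
24  0.3679 0.1512]
top cup 0.66 [297. 111.] 1015 [ 0.7557 -0.0713  0.1157] [ 0.7212 -0.1097 -0.0009  0.8065 -0.0334  0.1207]
top jar 0.75 [239. 116.] 929 [0.7415 0.0683 0.1165] [0.717  0.0357 0.0132 0.7828 0.1036 0.1249]
top paint_a 0.84 [188. 127.] 521 [0.725  0.2134 0.0972] [0.7091 0.1964 0.0077 0.7541 0.2437 0.151 ]
top paint_a 0.76 [137. 138.] 605 [0.6975 0.342  0.0954] [0.6795 0.3275 0.0005 0.7249 0.3689 0.1513]
{'vertical_fov': 61.659007153447384, 'cx': 277.95982427718667, 'cy': 208.46875202855838, 'mount': array([[-0.0003, -0.9666, -0.2563,  0.0708],
       [ 1.    , -0.0002, -0.0001, -0.0001],
       [ 0.0001, -0.2563,  0.9666,  0.0201],
       [ 0.    ,  0.    ,  0.    ,  1.    ]])}
```

```bash
python3 - <<'E'
from h import *
from scipy.optimize import least_squares
np.set_printoptions(precision=4,suppress=True)
for c in ("scene","top"):
    z=np.load(c+"0.npz"); W=z["W"]
    near=lambda x,y,rad:(np.hypot(W[...,0]-x,W[...,1]-y)<rad)
    P=W[near(.51,.226,.06)&(W[...,2]>.008)&(W[...,2]<.052)]
    s=least_squares(lambda p:np.linalg.norm(P-p,axis=1)-.06,[.51,.22,-.01],loss="soft_l1",f_scale=.002)
    print(c,"bowl",s.x,len(P),np.abs(s.fun).mean())
    D=W[near(.484,-.125,.06)&(W[...,2]>.134)]; (a,rad)=cv2.minEnclosingCircle((D[:,:2]*1000).astype(np.float32)); print("disc",a,rad,D.mean(0),np.percentile(D[:,2],[50,90]),len(D))
    Q=W[near(.48,-.125,.085)&(abs(W[...,2]-.09)<.005)]; print("rim",cv2.minAreaRect((Q[:,:2]*1000).astype(np.float32)),len(Q),np.median(Q[:,2]))
    F=W[near(.48,-.125,.045)&(abs(W[...,2]-.097)<.0025)]; 
    if len(F): print("flange",cv2.minAreaRect((F[:,:2]*1000).astype(np.float32)),len(F))
E
```

```text
scene bowl [ 0.5092  0.2263 -0.0097] 1397 0.0012156794989025223
disc (483.63531494140625, -126.4861068725586) 30.960859298706055 [ 0.4847 -0.1236  0.1404] [0.1407 0.1426] 242
rim ((480.7344665527344, -125.24921417236328), (101.78630065917969, 113.54405975341797), 13.844575881958008) 618 0.09067402115075174
flange ((477.4905090332031, -127.81071472167969), (62.1005744934082, 69.16909790039062), 17.94114875793457) 128
top bowl [ 0.5099  0.226  -0.011 ] 1372 0.0013038332074896979
disc (482.41204833984375, -126.8908920288086) 27.949298858642578 [ 0.4826 -0.1268  0.139 ] [0.1389 0.1414] 424
rim ((480.1173095703125, -126.32080078125), (95.60301971435547, 111.64292907714844), 12.447022438049316) 1190 0.0893693405846896
flange ((479.5776672363281, -125.21437072753906), (51.3060188293457, 73.83912658691406), 9.095748901367188) 67
```

View pics/scene0.png

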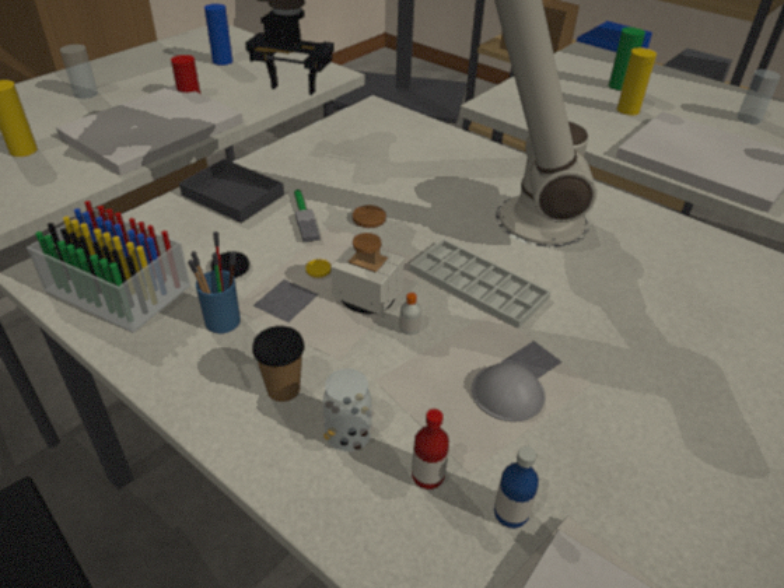

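View pics/top0.png

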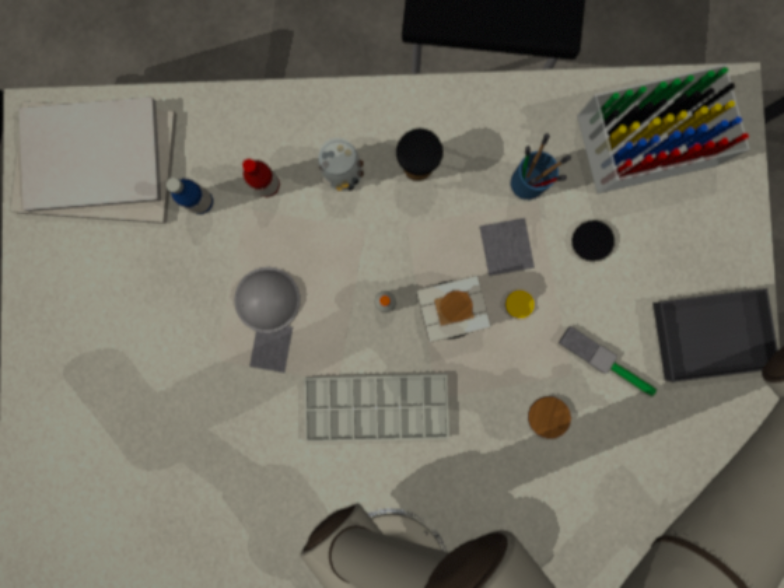

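```bash
cat >> h.py <<'E'
from scipy.spatial.transform import Rotation as Ro
YAW=12.5
def Rdes(yaw=YAW):
    a=np.radians(yaw); y=np.array([np.cos(a),np.sin(a),0]); z=np.array([0,0,-1.]); return np.stack([np.cross(y,z),y,z],1)
def rel(tip,R=None):
    s=r.sense(); R0=np.array(s["ee_rot"]); R=R0 if R is None else R
    t=np.array(tip)-R[:,2]*r.nose_length
    return np.round(R0.T@(t-np.array(s["tcp_pos"]))*1000,1), np.round(Ro.from_matrix(R0.T@R).as_rotvec(degrees=True),2)
E
python3 - <<'E'
from h import *
s=r.sense(); print(s["ee_rot"],s["time_s"],s["gripper_width"],s["wrist_force"])
print(rel([.4825,-.1265,.26],Rdes())); print(rel([.4825,-.1265,.26],Rdes(192.5)))
E
```

```text
[[-9.26116147e-01 -3.77238492e-01  4.32649803e-05]
 [-3.77238492e-01  9.26116148e-01  1.89939702e-05]
 [-4.72336536e-05  1.26940662e-06 -9.99999999e-01]] 1.1 1.0024828826611198 [0.3757081  0.39024222 0.10588754]
(array([-399.1,  325.8,  -37.4]), array([ 0.  ,  0.  , 99.66]))
(array([-399.1,  325.8,  -37.4]), array([ -0.  ,   0.  , -80.34]))
```

```bash
python3 -m creep '[[1,-35,28,-37,0,0,-6],[1,-70,56,-37,0,0,-12],[1,-105,84,-37,0,0,-18],[1,-140,112,-37,0,0,-24],[1,-170,140,-37,0,0,-30],[1,-200,163,-37,0,0,-35],[1,-220,180,-37,0,0,-40],[1,-220,180,-37,0,0,-40]]'
python3 -c "
from h import *
print(rel([.4825,-.1265,.26],Rdes(192.5)))"
```

```text
time_s: 1.77
tcp_pos: [0.3735, -0.3247, 0.4424]
ee_rot: [[-0.459, -0.889, 0.002], [-0.889, 0.459, 0.0], [-0.001, -0.002, -1.0]]
wrist_force: [-0.3, -0.3, -0.3]
gripper_width: 0.999
gripper_force: 0.0
(array([-226.1,   -5.9,    0.5]), array([ -0.12,   0.04, -39.8 ]))
```

```bash
python3 -m creep '[[1,-35,-1,0,0,0,-6],[1,-70,-2,0,0,0,-12],[1,-105,-3,0,0,0,-18],[1,-140,-4,0,0,0,-25],[1,-180,-5,0,0,0,-32],[1,-210,-6,0,0,0,-37],[1,-226,-6,0,0,0,-40.3],[1,-226,-6,0,0,0,-40.3]]'
python3 - <<'E'
from h import *
np.set_printoptions(precision=4,suppress=True)
print(rel([.4825,-.1265,.26],Rdes(192.5)))
s=r.sense(); pic,d,W=cloud("wrist",s); save("pics/w1.png",pic,1.4); np.savez("w1.npz",W=W)
for o in vision.cut_out("wrist","disc")[:3]:
    P=W[o["region"]];P=P[~np.isnan(P[:,0])];print(o["conf"],o["uv"],np.median(P,0))
near=np.hypot(W[...,0]-.483,W[...,1]+.126)
D=W[(near<.06)&(abs(W[...,2]-.14)<.004)]; print("disc",cv2.minEnclosingCircle((D[:,:2]*1000).astype(np.float32)),np.median(D,0))
Q=W[(near<.085)&(abs(W[...,2]-.09)<.003)]; print("rim",cv2.minAreaRect((Q[:,:2]*1000).astype(np.float32)),np.median(Q,0))
F=W[(near<.05)&(abs(W[...,2]-.096)<.002)]; print("flange",cv2.minAreaRect((F[:,:2]*1000).astype(np.float32)),len(F))
E
```

```text
time_s: 2.43
tcp_pos: [0.4838, -0.1298, 0.4417]
ee_rot: [[0.221, -0.975, 0.001], [-0.975, -0.221, 0.0], [0.0, -0.001, -1.0]]
wrist_force: [0.1, -0.0, -0.1]
gripper_width: 1.001
gripper_force: 0.0
(array([-3.5,  0.6, -0.5]), array([-0.04, -0.  ,  0.26]))
0.96 [278.7, 207.0] [ 0.4838 -0.1288  0.1399]
0.76 [500.5, 61.7] [ 0.2758 -0.3057  0.0144]
disc ((483.2898864746094, -127.41447448730469), 27.827224731445312) [ 0.4836 -0.1285  0.1399]
rim ((480.8290710449219, -126.93795013427734), (95.84394073486328, 111.38859558105469), 12.380387306213379) [ 0.4821 -0.1429  0.0898]
flange ((480.52685546875, -127.12065124511719), (49.100093841552734, 61.22939682006836), 12.739092826843262) 669
```

View pics/w1.png

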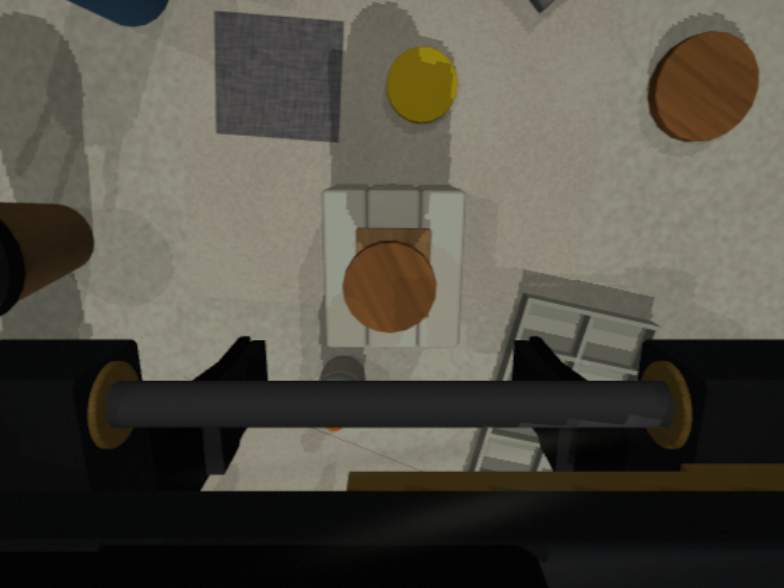

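```bash
python3 -c "
from h import *
print(rel([.483,-.1272,.127],Rdes(192.5)))"
```

```text
(array([ -4.4,  -1.5, 132.5]), array([ 0.03,  0.  , -0.04]))
```

```bash
python3 -m creep '[[1,-4,-1,30,0,0,0],[1,-4.5,-1.5,60,0,0,0],[1,-4.5,-1.5,85,0,0,0],[1,-4.5,-1.5,105,0,0,0],[1,-4.5,-1.5,120,0,0,0],[1,-4.5,-1.5,128,0,0,0],[1,-4.5,-1.5,132,0,0,0],[1,-4.5,-1.5,132.5,0,0,0]]'
python3 -c "
from h import *
print(rel([.483,-.1272,.127],Rdes(192.5)),r.sense()['wrist_force'])"
```

```text
time_s: 3.2
tcp_pos: [0.4828, -0.1281, 0.3091]
ee_rot: [[0.214, -0.977, -0.001], [-0.977, -0.214, -0.0], [0.0, 0.001, -1.0]]
wrist_force: [-0.6, 0.1, 0.4]
gripper_width: 0.998
gripper_force: 0.0
(array([-0.8, -0.4, -0.1]), array([ 0.04, -0.  , -0.13])) [-0.62511491  0.06711421  0.43079999]
```

```bash
python3 -m creep '[[0.4,-1,-0.5,0,0,0,0],[0.3,-1,-0.5,0,0,0,0],[0.1,-1,-0.5,0,0,0,0],[0,-1,-0.5,0,0,0,0],[0,-1,-0.5,0,0,0,0],[0,-1,-0.5,0,0,0,0],[0,-1,-0.5,0,0,0,0],[0,-1,-0.5,0,0,0,0]]'
```

```text
time_s: 3.87
tcp_pos: [0.4833, -0.1262, 0.3096]
ee_rot: [[0.216, -0.976, 0.0], [-0.976, -0.216, -0.0], [0.0, -0.0, -1.0]]
wrist_force: [-0.7, 0.4, 2.3]
gripper_width: 0.632
gripper_force: 30.0
```

```bash
python3 -m creep '[[0,0,0,-5,0,0,0],[0,0,0,-15,0,0,0],[0,0,0,-30,0,0,0],[0,0,0,-50,0,0,0],[0,0,0,-70,0,0,0],[0,0,0,-85,0,0,0],[0,0,0,-90,0,0,0],[0,0,0,-90,0,0,0]]'
python3 - <<'E'
from h import *
np.set_printoptions(precision=4,suppress=True)
s=r.sense(); pic,d,W=cloud("wrist",s); save("pics/w2.png",pic,1.4)
R=np.array(s["ee_rot"]);t=np.array(s["tcp_pos"])
for o in vision.cut_out("wrist","disc")[:3]:
    P=W[o["region"]];P=P[~np.isnan(P[:,0])];print(o["conf"],o["uv"],np.median(P,0),len(P)); T=(P-t)@R; print(np.percentile(T,[1,10,50,90,99],axis=0))
near=np.hypot(W[...,0]-.4806,W[...,1]+.127)
for z in (.09,.096,.130):
    Q=W[(near<.085)&(abs(W[...,2]-z)<.0025)]; print(z,len(Q),len(Q) and cv2.minAreaRect((Q[:,:2]*1000).astype(np.float32)))
print(rel([.5095,.226,.14],Rdes(192.5)))
E
```

```text
time_s: 4.53
tcp_pos: [0.4833, -0.1263, 0.4006]
ee_rot: [[0.216, -0.976, 0.003], [-0.976, -0.216, 0.0], [0.001, -0.003, -1.0]]
wrist_force: [-0.7, -0.3, -0.6]
gripper_width: 0.633
gripper_force: 30.0
0.93 [278.5, 250.3] [ 0.4853 -0.1375  0.2308] 7015
[[-0.0247 -0.0249  0.1683]
 [-0.0191 -0.0174  0.169 ]
 [ 0.0111  0.0007  0.1698]
 [ 0.0245  0.0186  0.1707]
 [ 0.0284  0.0261  0.1767]]
0.77 [523.3, 54.2] [ 0.2798 -0.3033  0.0144] 5559
[[0.0922 0.2061 0.3835]
 [0.1015 0.2126 0.3844]
 [0.1291 0.2385 0.3855]
 [0.1578 0.2632 0.3872]
 [0.1669 0.2721 0.3965]]
0.75 [305.7, 51.6] [ 0.4877 -0.2599  0.01  ] 2760
[[0.1047 0.     0.3887]
 [0.112  0.0069 0.3895]
 [0.1313 0.0257 0.3906]
 [0.1501 0.0446 0.3916]
 [0.1569 0.0517 0.3956]]
0.09 6679 ((482.4615478515625, -134.23963928222656), (95.54105377197266, 95.94863891601562), 12.314844131469727)
0.096 1846 ((482.7283020019531, -135.6092529296875), (50.03715133666992, 43.25144577026367), 12.3693265914917)
0.13 681 ((483.3929443359375, -138.93350219726562), (20.031944274902344, 19.30170440673828), 11.994288444519043)
(array([-338.1, -102. ,   76.4]), array([ 0.07,  0.05, -0.06]))
```

View pics/w2.png

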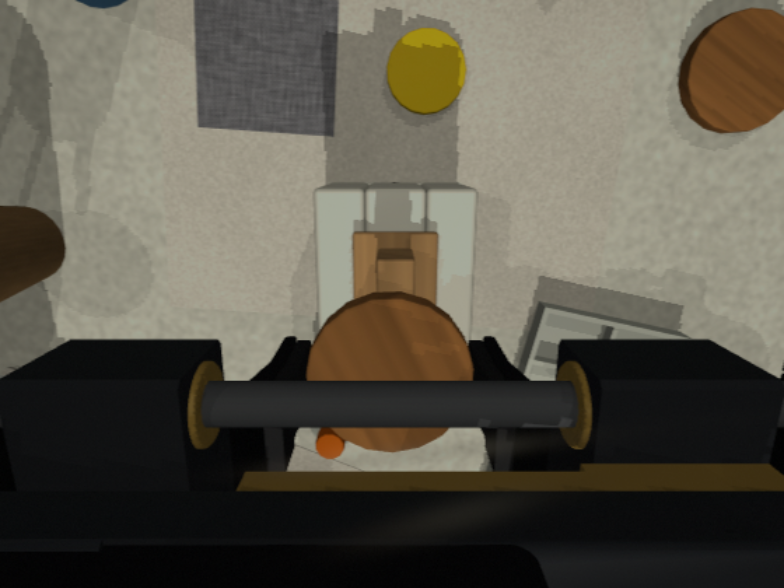

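```bash
python3 -m creep '[[0,-15,-5,0,0,0,0],[0,-40,-12,0,0,0,0],[0,-75,-22,0,0,0,0],[0,-110,-33,0,0,0,0],[0,-145,-44,0,0,0,0],[0,-180,-54,0,0,0,0],[0,-215,-65,0,0,0,0],[0,-240,-72,0,0,0,0]]'
python3 -m creep '[[0,-20,-6,0,0,0,0],[0,-40,-12,10,0,0,0],[0,-60,-18,25,0,0,0],[0,-78,-24,40,0,0,0],[0,-90,-28,55,0,0,0],[0,-97,-30,65,0,0,0],[0,-98,-30,70,0,0,0],[0,-98,-30,70,0,0,0]]'
python3 - <<'E'
from h import *
from scipy.optimize import least_squares
np.set_printoptions(precision=4,suppress=True)
s=r.sense(); pic,d,W=cloud("wrist",s); save("pics/w3.png",pic,1.4)
R=np.array(s["ee_rot"]);t=np.array(s["tcp_pos"])
o=vision.cut_out("wrist","disc")[0]; T=(W[o["region"]]-t)@R; T=T[abs(T[:,2]-.17)<.003]; print(o["conf"],len(T))
# far edge arc: fit circle r=28 to hull
h=cv2.convexHull((T[:,:2]*1000).astype(np.float32))[:,0]; h=h[h[:,0]>0]
f=least_squares(lambda p:np.hypot(*(h-p).T)-28,[0,0],loss="soft_l1"); print("disc c tool mm",f.x,np.abs(f.fun).mean(),cv2.minEnclosingCircle(h))
A=np.c_[T[:,:2],np.ones(len(T))]; print("disc plane",np.linalg.lstsq(A,T[:,2],rcond=None)[0])
b=vision.cut_out("wrist","bowl"); 
for o in b[:2]:
    P=W[o["region"]];P=P[~np.isnan(P[:,0])&(P[:,2]>.006)&(P[:,2]<.055)]
    q=least_squares(lambda p:np.linalg.norm(P-p,axis=1)-.06,[.51,.226,-.01],loss="soft_l1",f_scale=.002);print("bowl",o["conf"],q.x,len(P),np.abs(q.fun).mean())
c=t+R@np.array([f.x[0]/1000,f.x[1]/1000,.18]); print("disc bottom world",c, s["wrist_force"])
E
```

```text
time_s: 5.3
tcp_pos: [0.5015, 0.1262, 0.3977]
ee_rot: [[0.217, -0.976, -0.002], [-0.976, -0.217, -0.001], [0.0, 0.002, -1.0]]
wrist_force: [-0.1, 0.1, -0.4]
gripper_width: 0.633
gripper_force: 30.0
time_s: 5.97
tcp_pos: [0.5095, 0.2256, 0.3271]
ee_rot: [[0.216, -0.976, -0.004], [-0.976, -0.216, -0.003], [0.002, 0.004, -1.0]]
wrist_force: [-0.3, -0.1, -0.1]
gripper_width: 0.633
gripper_force: 30.0
0.63 6710
disc c tool mm [0.909  0.5589] 0.2580463087329654 ((3.478714942932129, 0.4736175537109375), 27.435903549194336)
disc plane [ 0.004  -0.0026  0.1698]
bowl 0.94 [ 0.5105  0.226  -0.0105] 9456 0.00042815523161497557
disc bottom world [0.5084 0.224  0.1471] [-0.2624 -0.1033 -0.0652]
```

```bash
python3 -m creep '[[0,0,0,15,0,0,0],[0,0,0,35,0,0,0],[0,-1.5,-1.5,55,0,0,0],[0,-1.5,-1.5,70,0,0,0],[0,-1.5,-1.5,77,0,0,0],[0,-1.5,-1.5,80,0,0,0],[0,-1.5,-1.5,80,0,0,0],[0,-1.5,-1.5,80,0,0,0]]'
cat > m.py <<'E'
from h import *
from scipy.optimize import least_squares
np.set_printoptions(precision=4,suppress=True)
s=r.sense(); pic,d,W=cloud("wrist",s); save("pics/w4.png",pic,1.4)
R=np.array(s["ee_rot"]);t=np.array(s["tcp_pos"]); print(R,t)
o=vision.cut_out("wrist","disc")[0]; T=(W[o["region"]]-t)@R; T=T[abs(T[:,2]-.17)<.003]; print(o["conf"],len(T))
h=cv2.convexHull((T[:,:2]*1000).astype(np.float32))[:,0]; h=h[h[:,0]>0]
f=least_squares(lambda p:np.hypot(*(h-p).T)-28,[0,0],loss="soft_l1"); print("disc c tool mm",f.x)
for o in vision.cut_out("wrist","bowl")[:2]:
    P=W[o["region"]];P=P[~np.isnan(P[:,0])&(P[:,2]>.006)&(P[:,2]<.055)]
    q=least_squares(lambda p:np.linalg.norm(P-p,axis=1)-.06,[.51,.226,-.01],loss="soft_l1",f_scale=.002);print("bowl",o["conf"],q.x,len(P),np.abs(q.fun).mean(), "tool",((q.x+[0,0,.06])-t)@R*1000)
c=t+R@np.array([f.x[0]/1000,f.x[1]/1000,.18]); print("disc bottom world",c, s["wrist_force"])
E
python3 m.py
```

```text
time_s: 6.78
tcp_pos: [0.5115, 0.2276, 0.2504]
ee_rot: [[0.216, -0.976, 0.002], [-0.976, -0.216, 0.001], [-0.001, -0.002, -1.0]]
wrist_force: [0.1, 0.4, -0.3]
gripper_width: 0.635
gripper_force: 30.0
[[ 0.2157 -0.9764  0.0018]
 [-0.9765 -0.2157  0.0011]
 [-0.0007 -0.002  -1.    ]] [0.5115 0.2276 0.2504]Traceback (most recent call last):
  File "m.py", line 6, in <module>
    o=vision.cut_out("wrist","disc")[0]; T=(W[o["region"]]-t)@R; T=T[abs(T[:,2]-.17)<.003]; print(o["conf"],len(T))
      ~~~~~~~~~~~~~~~~~~~~~~~~~~~~~~^^^
IndexError: list index out of range
```

```bash
sed -i 's/^o=vision.*/T=((W-t)@R).reshape(-1,3); T=T[(abs(T[:,2]-.17)<.002)\&(abs(T[:,1])<.0265)\&(abs(T[:,0])<.035)]; print(len(T))/; s/h=h\[h\[:,0\]>0\]/h=h[(h[:,0]>0)\&(abs(h[:,1])<25)]/' m.py; python3 m.py
```

```text
[[ 0.2158 -0.9764  0.0021]
 [-0.9764 -0.2158  0.0015]
 [-0.001  -0.0024 -1.    ]] [0.5114 0.2277 0.2505]
6659
disc c tool mm [0.927  0.5278]
bowl 0.64 [ 0.5105  0.2261 -0.0104] 13005 0.0003914242254657558 tool [  1.598    1.6867 200.9456]
disc bottom world [0.5115 0.227  0.0705] [ 0.6092  0.3266 -0.6953]
```

View pics/w4.png

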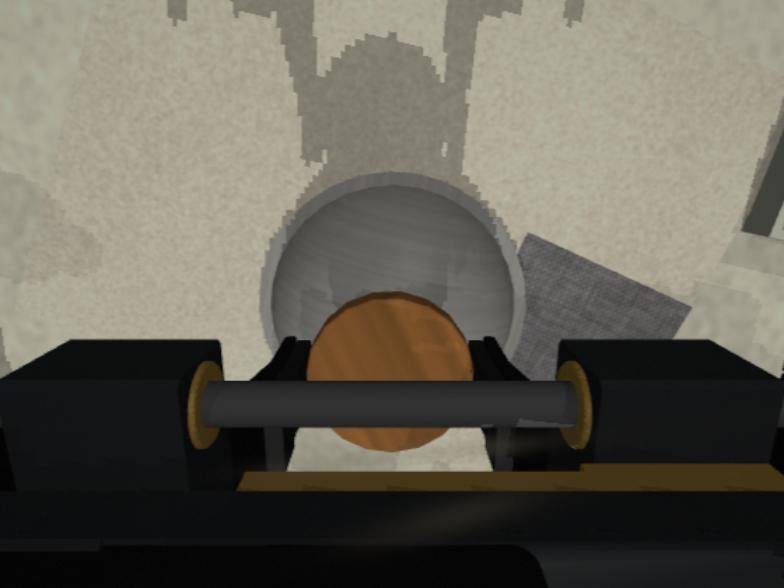

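```bash
python3 -m creep '[[0,0.7,1,5,0,0,0],[0,0.7,1,10,0,0,0],[0,0.7,1,14,0,0,0],[0,0.7,1,16,0,0,0],[0,0.7,1,17,0,0,0],[0,0.7,1,17.5,0,0,0],[0,0.7,1,18,0,0,0],[0,0.7,1,18,0,0,0]]'; python3 m.py
```

```text
time_s: 7.65
tcp_pos: [0.5103, 0.2267, 0.2312]
ee_rot: [[0.216, -0.976, 0.0], [-0.976, -0.216, -0.0], [0.0, 0.0, -1.0]]
wrist_force: [-0.6, -0.3, -1.1]
gripper_width: 0.632
gripper_force: 30.0
[[ 0.2158 -0.9764  0.    ]
 [-0.9764 -0.2158 -0.    ]
 [ 0.      0.     -1.    ]] [0.5103 0.2267 0.2312]
6648
disc c tool mm [1.0108 0.6821]
bowl 0.73 [ 0.5105  0.2261 -0.0104] 13903 0.0004090463068035281 tool [  0.6054  -0.078  181.573 ]
disc bottom world [0.5098 0.2256 0.0512] [-0.5742 -0.2691 -1.1185]
```

```bash
python3 -m creep '[[0,-0.4,-0.6,0.3,0,0,0],[0,-0.4,-0.6,0.6,0,0,0],[0,-0.4,-0.6,0.9,0,0,0],[0,-0.4,-0.6,1,0,0,0]]'; python3 -m creep '[[0,0,0,0.2,0,0,0],[0,0,0,0.3,0,0,0],[0,0,0,0.3,0,0,0]]'
```

```text
time_s: 8.08
tcp_pos: [0.5107, 0.2272, 0.2303]
ee_rot: [[0.216, -0.976, 0.0], [-0.976, -0.216, 0.0], [-0.0, -0.0, -1.0]]
wrist_force: [0.3, 0.4, 0.1]
gripper_width: 0.632
gripper_force: 30.0
time_s: 8.33
tcp_pos: [0.5107, 0.2272, 0.2299]
ee_rot: [[0.216, -0.976, -0.0], [-0.976, -0.216, -0.0], [0.0, 0.0, -1.0]]
wrist_force: [0.2, -0.6, -0.5]
gripper_width: 0.633
gripper_force: 30.0
```

```bash
python3 m.py; python3 -m creep '[[0,0,0,0.3,0,0,0],[0,0,0,0.4,0,0,0],[0,0,0,0.4,0,0,0]]'; python3 -m creep '[[0,0,0,0.3,0,0,0],[0,0,0,0.4,0,0,0],[0,0,0,0.4,0,0,0]]'
```

```text
[[ 0.2158 -0.9764 -0.0001]
 [-0.9764 -0.2158 -0.0001]
 [ 0.      0.0001 -1.    ]] [0.5107 0.2272 0.2299]
6642
disc c tool mm [0.954  0.5484]
bowl 0.81 [ 0.5105  0.2261 -0.0104] 14122 0.0004151267465409855 tool [  0.9663   0.4334 180.2738]
disc bottom world [0.5103 0.2261 0.0499] [ 0.1664 -0.596  -0.5336]
time_s: 8.68
tcp_pos: [0.5107, 0.2272, 0.2296]
ee_rot: [[0.216, -0.976, 0.0], [-0.976, -0.216, 0.0], [-0.0, -0.0, -1.0]]
wrist_force: [-0.0, 0.7, -0.0]
gripper_width: 0.632
gripper_force: 30.0
time_s: 8.93
tcp_pos: [0.5107, 0.2272, 0.2296]
ee_rot: [[0.216, -0.976, 0.0], [-0.976, -0.216, 0.0], [-0.0, -0.0, -1.0]]
wrist_force: [-1.5, -0.3, 4.1]
gripper_width: 0.63
gripper_force: 30.0
```

```bash
python3 -m creep '[[0,0,0,-0.3,0,0,0],[0.3,0,0,-0.3,0,0,0],[0.4,0,0,-0.3,0,0,0],[0.6,0,0,-0.3,0,0,0],[0.8,0,0,-0.3,0,0,0],[1,0,0,-0.3,0,0,0],[1,0,0,-0.3,0,0,0],[1,0,0,-0.3,0,0,0]]'; python3 -m creep '[[1,0,0,-3,0,0,0],[1,0,0,-10,0,0,0],[1,0,0,-25,0,0,0],[1,0,0,-45,0,0,0],[1,0,0,-70,0,0,0],[1,0,0,-90,0,0,0],[1,0,0,-100,0,0,0],[1,0,0,-100,0,0,0]]'
python3 - <<'E'
from h import *
np.set_printoptions(precision=4,suppress=True)
s=r.sense(); pic,d,W=cloud("wrist",s); save("pics/w5.png",pic,1.4)
D=W[(np.hypot(W[...,0]-.51,W[...,1]-.226)<.04)&(abs(W[...,2]-.06)<.006)]
print(cv2.minEnclosingCircle((D[:,:2]*1000).astype(np.float32)),np.linalg.lstsq(np.c_[D[:,:2]-[.51,.226],np.ones(len(D))],D[:,2],rcond=None)[0])
print(rel([.4806,-.127,.22],Rdes(192.5)))
E
```

```text
time_s: 9.6
tcp_pos: [0.5107, 0.2272, 0.2294]
ee_rot: [[0.216, -0.976, -0.0], [-0.976, -0.216, -0.0], [0.0, 0.0, -1.0]]
wrist_force: [0.4, -0.5, 0.6]
gripper_width: 0.963
gripper_force: 0.0
time_s: 10.27
tcp_pos: [0.5112, 0.2275, 0.3326]
ee_rot: [[0.216, -0.976, 0.005], [-0.976, -0.216, 0.004], [-0.003, -0.006, -1.0]]
wrist_force: [0.9, 0.5, -0.6]
gripper_width: 1.0
gripper_force: 0.0
((510.5472412109375, 225.9606475830078), 27.880626678466797) [0.0025 0.0056 0.0599]
(array([339.3, 105.6, -72.4]), array([-0.13,  0.09, -0.04]))
```

View pics/w5.png

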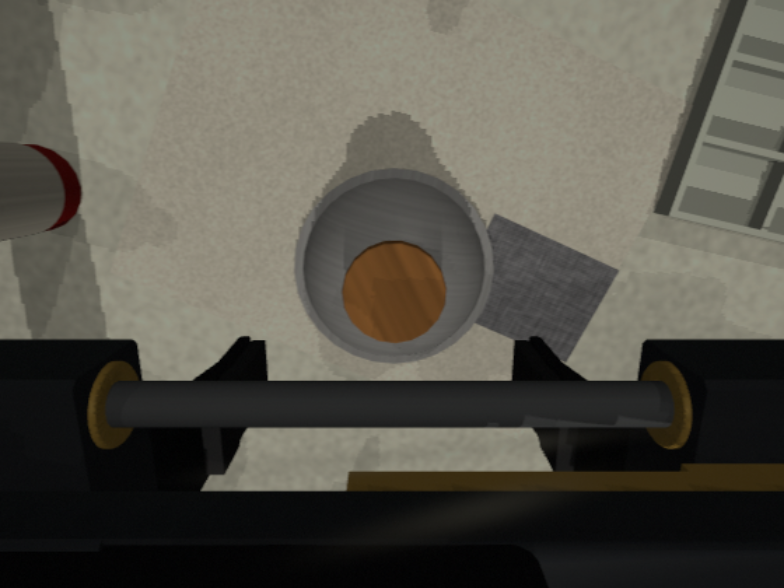

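```bash
python3 -m creep '[[1,15,5,-20,0,0,0],[1,45,14,-40,0,0,0],[1,80,25,-50,0,0,0],[1,115,36,-50,0,0,0],[1,150,47,-50,0,0,0],[1,185,57,-50,0,0,0],[1,220,68,-50,0,0,0],[1,255,79,-50,0,0,0]]'; python3 -m creep '[[1,25,8,0,0,0,0],[1,50,16,0,0,0,0],[1,70,22,0,0,0,0],[1,80,25,0,0,0,0],[1,83,26,0,0,0,0],[1,84,26.5,0,0,0,0],[1,84,26.5,0,0,0,0],[1,84,26.5,0,0,0,0]]'
python3 - <<'E'
from h import *
np.set_printoptions(precision=4,suppress=True)
s=r.sense(); pic,d,W=cloud("wrist",s)
near=np.hypot(W[...,0]-.4806,W[...,1]+.127)
for z in (.09,.096,.130):
    Q=W[(near<.085)&(abs(W[...,2]-z)<.0025)]; print(z,len(Q),len(Q) and cv2.minAreaRect((Q[:,:2]*1000).astype(np.float32)),np.median(Q[:,2]))
print(rel([.4806,-.127,.10],Rdes(192.5)))
E
```

```text
time_s: 10.98
tcp_pos: [0.4877, -0.0405, 0.3778]
ee_rot: [[0.216, -0.976, -0.003], [-0.976, -0.216, -0.0], [-0.0, 0.003, -1.0]]
wrist_force: [0.2, -0.6, 0.2]
gripper_width: 0.998
gripper_force: 0.0
time_s: 11.65
tcp_pos: [0.481, -0.1258, 0.3792]
ee_rot: [[0.217, -0.976, -0.0], [-0.976, -0.217, 0.0], [-0.0, 0.0, -1.0]]
wrist_force: [0.8, 0.4, -0.5]
gripper_width: 1.0
gripper_force: 0.0
0.09 10992 ((480.79974365234375, -126.93008422851562), (95.75694274902344, 110.65751647949219), 12.457236289978027) 0.08980526479718828
0.096 3077 ((480.85076904296875, -126.90215301513672), (50.030364990234375, 61.40837097167969), 12.299546241760254) 0.09583975449434046
0.13 1808 ((480.68780517578125, -126.7542724609375), (19.70025062561035, 44.123809814453125), 11.826199531555176) 0.12982957374238296
(array([ 1.2,  0.7, 97.1]), array([0.01, 0.01, 0.04]))
```

```bash
python3 -m creep '[[1,0.5,0.1,20,0,0,0],[1,0.5,0.1,45,0,0,0],[1,0.5,0.1,65,0,0,0],[1,0.5,0.1,82,0,0,0],[1,0.5,0.1,92,0,0,0],[1,0.5,0.1,97,0,0,0],[1,0.5,0.1,98.5,0,0,0],[1,0.5,0.1,98.5,0,0,0]]'; python3 -m creep '[[0.4,0,0,0,0,0,0],[-0.2,0,0,0,0,0,0],[-0.4,0,0,0,0,0,0],[-0.6,0,0,0,0,0,0],[-0.8,0,0,0,0,0,0],[-0.8,0,0,0,0,0,0],[-0.8,0,0,0,0,0,0],[-0.8,0,0,0,0,0,0]]'; python3 -m creep '[[-1,0,0,0,0,0,0],[-1,0,0,0,0,0,0],[-1,0,0,0,0,0,0]]';
```

```text
time_s: 12.37
tcp_pos: [0.4812, -0.1266, 0.2811]
ee_rot: [[0.217, -0.976, 0.0], [-0.976, -0.217, -0.0], [0.0, -0.0, -1.0]]
wrist_force: [0.5, -0.3, 0.8]
gripper_width: 1.002
gripper_force: 0.0
time_s: 13.03
tcp_pos: [0.4808, -0.1271, 0.281]
ee_rot: [[0.216, -0.976, 0.0], [-0.976, -0.216, -0.0], [0.0, -0.0, -1.0]]
wrist_force: [0.2, 0.4, -0.2]
gripper_width: 0.477
gripper_force: 0.0
time_s: 13.28
tcp_pos: [0.4809, -0.1271, 0.2809]
ee_rot: [[0.216, -0.976, -0.0], [-0.976, -0.216, -0.0], [-0.0, 0.0, -1.0]]
wrist_force: [0.3, 0.7, -0.0]
gripper_width: 0.247
gripper_force: 0.0
```

```bash
python3 -m creep '[[-1,0,0,0,0,0,0],[-1,0,0,0,0,0,0],[-1,0,0,0,0,0,0],[-1,0,0,0,0,0,0]]'; python3 -c "
from h import *
s=r.sense();print(s['wrist_force'],s['moment'],rel([.4806,-.127,.0985],Rdes(192.5)))"
```

```text
time_s: 13.62
tcp_pos: [0.4812, -0.127, 0.281]
ee_rot: [[0.216, -0.976, 0.001], [-0.976, -0.216, 0.0], [0.0, -0.001, -1.0]]
wrist_force: [1.7, -0.0, -1.9]
gripper_width: 0.228
gripper_force: 30.0
[ 1.68966844 -0.03516762 -1.91569063] [ 0.08771796 -0.43796275 -0.07397266] (array([-0.1,  0.5,  0.3]), array([-0.05, -0.01, -0.03]))
```

```bash
cat > rock.py <<'E'
# planar: tool0 axes (x=caddy -y, z=down); state = (x,z,theta_deg) of TCP wrt the seated grasp
import numpy as np
def Rm(t): t=np.radians(t); return np.array([[np.cos(t),np.sin(t)],[-np.sin(t),np.cos(t)]])
def lean(S,th,px,pz,extra=(0,0)):   # rotate to th about body point (px,pz), shifting that point by extra
    p=np.array([px,pz]); w=np.array(S[:2])+Rm(S[2])@p+extra; q=w-Rm(th)@p; return (q[0],q[1],th)
def rows(S,path,n):                 # path: list of targets; interpolated lean about given pivot
    out=[]
    for th,px,pz,ex in path:
        A=S if not out else last
        for k in range(1,n+1):
            last=lean(A,A[2]+(th-A[2])*k/n,px,pz,np.array(ex)*k/n)
            d=Rm(S[2]).T@(np.array(last[:2])-S[:2]); out.append([round(d[0],1),0,round(d[1],1),0,round(last[2]-S[2],2),0])
    return out,last
def org(S): # stopper origin offset (toward right, up) and its lift
    p=np.array([0,215.]); w=np.array(S[:2])+Rm(S[2])@p; return w[0], 215-w[1]
E
python3 - <<'E'
from rock import *
o,l=rows((0,0,0),[(8,-29,191,(0,0))],8)
for k in o: print(k)
print(l,org(l))
E
```

```text
[np.float64(-3.3), 0, np.float64(-0.5), 0, 1.0, 0]
[np.float64(-6.7), 0, np.float64(-0.9), 0, 2.0, 0]
[np.float64(-10.0), 0, np.float64(-1.3), 0, 3.0, 0]
[np.float64(-13.4), 0, np.float64(-1.6), 0, 4.0, 0]
[np.float64(-16.8), 0, np.float64(-1.8), 0, 5.0, 0]
[np.float64(-20.1), 0, np.float64(-2.0), 0, 6.0, 0]
[np.float64(-23.5), 0, np.float64(-2.1), 0, 7.0, 0]
[np.float64(-26.9), 0, np.float64(-2.2), 0, 8.0, 0]
(np.float64(-26.864288289866955), np.float64(-2.1772210574818303), 8.0) (np.float64(3.0579284165471137), np.float64(4.2695862780442155))
```

```bash
python3 -m creep '[[-1,-1.7,0,-0.2,0,0.5,0],[-1,-3.3,0,-0.5,0,1,0],[-1,-5,0,-0.7,0,1.5,0],[-1,-6.7,0,-0.9,0,2,0]]'; python3 -c "
from h import *
s=r.sense();print(s['wrist_force'],s['moment'])"
```

```text
time_s: 13.95
tcp_pos: [0.4796, -0.1204, 0.2812]
ee_rot: [[0.215, -0.976, 0.009], [-0.976, -0.216, -0.035], [0.036, -0.001, -0.999]]
wrist_force: [5.5, -3.1, -9.8]
gripper_width: 0.226
gripper_force: 30.0
[ 5.48233194 -3.10998951 -9.7746153 ] [-0.31357691 -1.409336   -0.00156504]
```

```bash
python3 - <<'E'
from rock import *
S=(-6.7,-.9,2)
o,l=rows(S,[(8,-19,193,(0,0))],6)
for k in o: print(*k)
print(l,org(l))
E
```

```text
-3.4 0 -0.3 0 1.0 0
-6.7 0 -0.5 0 2.0 0
-10.1 0 -0.7 0 3.0 0
-13.5 0 -0.9 0 4.0 0
-16.9 0 -0.9 0 5.0 0
-20.3 0 -0.9 0 6.0 0
(np.float64(-26.99813802898293), np.float64(-1.1205061333313324), 8.0) (np.float64(2.9240786774311402), np.float64(3.2128713538937177))
```

```bash
python3 -m creep '[[-1,-1.7,0,-0.1,0,0.5,0],[-1,-3.4,0,-0.2,0,1,0],[-1,-5,0,-0.3,0,1.5,0],[-1,-6.7,0,-0.4,0,2,0]]'; python3 -c "
from h import *
s=r.sense();print(s['wrist_force'],s['moment'])"
```

```text
time_s: 14.28
tcp_pos: [0.4782, -0.1139, 0.2813]
ee_rot: [[0.215, -0.976, 0.016], [-0.974, -0.216, -0.069], [0.071, -0.001, -0.997]]
wrist_force: [7.2, -3.9, -11.2]
gripper_width: 0.231
gripper_force: 30.0
[  7.16067895  -3.91173152 -11.21812268] [-0.67555945 -1.6868676   0.05011652]
```

```bash
cat > chk.py <<'E'
from h import *
np.set_printoptions(precision=4,suppress=True)
s=r.sense(); R=np.array(s["ee_rot"]); print("F",np.array(s["wrist_force"]),"M",np.array(s["moment"]))
pic,d,W=cloud("wrist",s); np.savez("chk.npz",pic=pic,W=W)
a=np.radians(12.4); C=np.array([[np.cos(a),np.sin(a)],[-np.sin(a),np.cos(a)]])
L=(W[...,:2]-[.4807,-.1269])@C.T*1000; z=W[...,2]*1000
m=(abs(abs(L[...,0])-38)<7)&(L[...,1]<-20)&(L[...,1]>-54)&(abs(z-92)<12)
print("rim right-part z",np.median(z[m]),m.sum())
b=(np.abs(W[...,2])<.012)&(L[...,1]<-90); print("table z",np.median(z[b]))
f=(abs(L[...,0])<23)&(abs(abs(L[...,0])-17.5)<5)&(z>93)&(z<122)&(L[...,1]<-10)&(L[...,1]>-36)
P=np.c_[L[f],z[f]]
if len(P)>50:
    k=np.ones(len(P),bool)
    for _ in range(3):
        c=np.linalg.lstsq(np.c_[P[k][:,:2],np.ones(k.sum())],P[k][:,2],rcond=None)[0]; e=P[:,2]-np.c_[P[:,:2],np.ones(len(P))]@c; k=abs(e)<1.5
    print("flange plane: roll x %.2f lean-left %.2f deg, top z at centre %.1f"%(np.degrees(np.arctan(c[0])),np.degrees(np.arctan(-c[1])),c[2]),k.sum(),"tool lean",np.degrees(np.arcsin(R[:,2]@np.r_[np.sin(a),-np.cos(a),0])))
E
python3 chk.py
```

```text
F [  7.1607  -3.9117 -11.2181] M [-0.6756 -1.6869  0.0501]
rim right-part z 89.99252499972964 3706
table z 0.9007083789803749
flange plane: roll x 0.04 lean-left -3.54 deg, top z at centre 98.2 1510 tool lean 4.05268964664582
```

```bash
python3 - <<'E'
from h import *
z=np.load("chk.npz"); W=z["W"]; save("pics/w6.png",z["pic"],1.4)
a=np.radians(12.4); C=np.array([[np.cos(a),np.sin(a)],[-np.sin(a),np.cos(a)]])
L=(W[...,:2]-[.4807,-.1269])@C.T*1000; Z=W[...,2]*1000
for y in range(-42,40,4):
    m=(abs(abs(L[...,0])-18)<4)&(abs(L[...,1]-y)<2)&(Z>80)&(Z<125); n=(abs(L[...,0])<8)&(abs(L[...,1]-y)<2)&(Z>80)
    print(y,m.sum(),m.any() and np.round(np.percentile(Z[m],[10,50,90]),1), n.sum(), n.any() and np.round(np.percentile(Z[n],[10,50,90]),1))
E
```

```text
-42 254 [88.  89.5 90.5] 255 [89.2 90.1 90.8]
-38 248 [88.  89.5 90.5] 254 [89.2 89.9 90.7]
-34 250 [88.  89.5 90.7] 248 [89.1 90.  90.8]
-30 318 [88.3 91.2 97. ] 325 [89.4 91.4 97.2]
-26 258 [96.1 96.8 97.6] 1524 [ 97.  187.2 189. ]
-22 268 [96.  96.8 97.6] 1830 [ 97.4 187.4 189.3]
-18 249 [96.  96.8 97.6] 7995 [198.1 211.4 218.8]
-14 252 [95.9 96.7 97.4] 426 [129.9 130.8 197.4]
-10 628 [ 96.3 109.2 122.3] 377 [129.9 130.6 131.3]
-6 67 [ 95.6  96.7 123.7] 152 [129.7 130.5 131.3]
-2 10 [96.  96.6 97.2] 0 False
2 0 False 0 False
6 0 False 0 False
10 0 False 281 [129.6 130.3 131.1]
14 0 False 331 [129.4 130.2 130.9]
18 0 False 330 [129.3 130.1 130.8]
22 0 False 231 [129.3 130.  130.8]
26 0 False 0 False
30 0 False 0 False
34 0 False 0 False
38 0 False 0 False
```

View pics/w6.png

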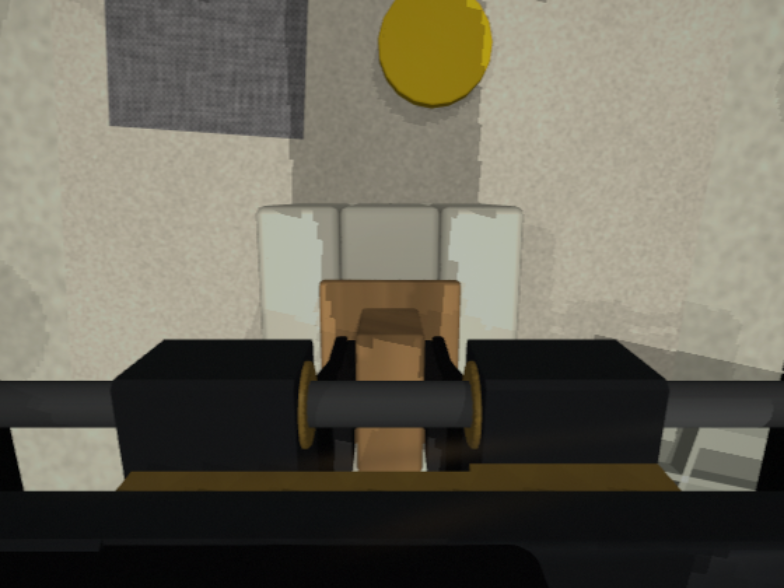

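```bash
python3 -m creep '[[-1,-2.2,0,0,0,0.5,0],[-1,-4.3,0,0,0,1,0],[-1,-6.3,0,0,0,1.5,0],[-1,-8.2,0,0,0,2,0],[-1,-10,0,0,0,2.5,0],[-1,-12,0,0,0,3,0],[-1,-13.7,0,0,0,3.5,0],[-1,-15.4,0,0,0,4,0]]'
cat > chk.py <<'E'
from h import *
np.set_printoptions(precision=3,suppress=True)
s=r.sense(); R=np.array(s["ee_rot"]); F=np.array(s["wrist_force"]); M=np.array(s["moment"])
a=np.radians(12.4); C=np.array([[np.cos(a),np.sin(a)],[-np.sin(a),np.cos(a)]])
pic,d,W=cloud("wrist",s); np.savez("chk.npz",pic=pic,W=W)
L=(W[...,:2]-[.4807,-.1269])@C.T*1000; Z=W[...,2]*1000
rim=(abs(abs(L[...,0])-38)<7)&(abs(L[...,1]+38)<15)&(abs(Z-92)<12)
t=(abs(L[...,0])<7)&(abs(L[...,1])<40)&(Z>118)&(Z<165)
P=np.c_[L[t][:,1],Z[t]]; k=P[:,1]<np.median(P[:,1])+3
for _ in range(5): c=np.polyfit(P[k,0],P[k,1],1); e=P[:,1]-np.polyval(c,P[:,0]); k=abs(e)<1.5
fl=(abs(L[...,0])<22)&(abs(abs(L[...,0])-18)<4)&(L[...,1]<-14)&(L[...,1]>-36)&(Z>93.5)&(Z<120); cf=np.polyfit(L[fl][:,1],Z[fl],1) if fl.sum()>40 else (0,0)
p=R[:,2]; tl=np.degrees(np.arcsin(p[:2]@[np.sin(a),-np.cos(a)]))
tcp=C@(np.array(s["tcp_pos"])[:2]-[.4807,-.1269])*1000
print("t",s["time_s"],"Fcaddy",C@F[:2],"Fz",F[2],"rim",np.median(Z[rim]),"grip top: lean-left %.1f z0 %.1f y %.1f..%.1f n%d"%(-np.degrees(np.arctan(c[0])),c[1],*np.percentile(P[k,0],[1,99]),k.sum()),"flange lean %.1f z0 %.1f"%(-np.degrees(np.arctan(cf[0])),cf[1]),"tool lean %.1f tcp xy"%tl,tcp,"z",s["tcp_pos"][2]*1000)
E
python3 chk.py
```

```text
time_s: 15.0
tcp_pos: [0.475, -0.0996, 0.2811]
ee_rot: [[0.214, -0.976, 0.031], [-0.967, -0.216, -0.138], [0.141, -0.0, -0.99]]
wrist_force: [5.9, -9.6, -6.4]
gripper_width: 0.232
gripper_force: 30.0
t 15.0 Fcaddy [  3.705 -10.602] Fz -6.4318052327923905 rim 89.97031832725605 grip top: lean-left 2.8 z0 131.6 y -17.1..25.7 n2236 flange lean -0.8 z0 98.8 tool lean 8.1 tcp xy [ 0.302 27.883] z 281.05006937881484
```

```bash
python3 -m creep '[[-1,-1.8,0,-0.1,0,0.5,0],[-1,-3.6,0,-0.2,0,1,0],[-1,-5.4,0,-0.3,0,1.5,0],[-1,-7.2,0,-0.4,0,2,0],[-1,-9,0,-0.5,0,2.5,0],[-1,-10.8,0,-0.6,0,3,0],[-1,-12.5,0,-0.7,0,3.5,0],[-1,-14.3,0,-0.8,0,4,0]]'; python3 chk.py
```

```text
time_s: 15.72
tcp_pos: [0.472, -0.0858, 0.2804]
ee_rot: [[0.211, -0.976, 0.045], [-0.954, -0.216, -0.206], [0.211, 0.0, -0.978]]
wrist_force: [4.7, -10.8, -2.8]
gripper_width: 0.228
gripper_force: 30.0
t 15.7167 Fcaddy [  2.293 -11.522] Fz -2.7671740576313026 rim 89.94285566506092 grip top: lean-left 6.0 z0 133.5 y -13.9..29.2 n2274 flange lean 1.0 z0 101.0 tool lean 12.2 tcp xy [ 0.298 41.99 ] z 280.41187174138
```

```bash
python3 -m creep '[[-1,-1.8,0,-0.1,0,0.5,0],[-1,-3.6,0,-0.3,0,1,0],[-1,-5.4,0,-0.4,0,1.5,0],[-1,-7.2,0,-0.6,0,2,0],[-1,-9,0,-0.7,0,2.5,0],[-1,-10.9,0,-0.8,0,3,0],[-1,-10.9,0,-0.8,0,3,0]]'; python3 chk.py
```

```text
time_s: 16.35
tcp_pos: [0.4696, -0.0753, 0.2794]
ee_rot: [[0.209, -0.976, 0.056], [-0.942, -0.216, -0.256], [0.262, 0.0, -0.965]]
wrist_force: [5.4, -12.3, -0.7]
gripper_width: 0.226
gripper_force: 30.0
t 16.35 Fcaddy [  2.659 -13.132] Fz -0.7419801386352474 rim 89.87595606580427 grip top: lean-left 8.3 z0 135.3 y -11.2..31.4 n2282 flange lean 3.4 z0 102.5 tool lean 15.2 tcp xy [ 0.234 52.794] z 279.37382247813105
```

```bash
cat > g.py <<'E'
import sys,json
from h import *
# g.py dtheta dleft dup n : rows rotating about the grasp point by dtheta (deg, + = lean left) and moving it left/up (mm)
dt,dl,du,n=map(float,sys.argv[1:5]); n=int(n); R=np.array(r.sense()["ee_rot"]); a=np.radians(12.4)
lf=R.T@np.array([-np.sin(a),np.cos(a),0]); up=R.T@np.array([0,0,1.])
for k in range(1,n+1):
    q=k/n; g=np.array([0,0,164]); Q=Ro.from_euler("y",dt*q,degrees=True).as_matrix()
    d=g-Q@g+q*(dl*lf+du*up); print(np.round(d,1),round(dt*q,2))
E
python3 g.py -8 -5 1 8
```

```text
[3.5 0.  0.1] -1.0
[7.  0.  0.2] -2.0
[10.5  0.   0.4] -3.0
[14.   0.   0.6] -4.0
[17.5  0.   0.8] -5.0
[21.   0.   1.2] -6.0
[24.4  0.   1.5] -7.0
[27.9  0.   1.9] -8.0
```

```bash
python3 -m creep '[[-1,3.5,0,0.1,0,-1,0],[-1,7,0,0.2,0,-2,0],[-1,10.5,0,0.4,0,-3,0],[-1,14,0,0.6,0,-4,0],[-1,17.5,0,0.8,0,-5,0],[-1,21,0,1.2,0,-6,0],[-1,24.4,0,1.5,0,-7,0],[-1,27.9,0,1.9,0,-8,0]]'; python3 chk.py; python3 g.py -8 -5 1.5 8
```

```text
time_s: 17.07
tcp_pos: [0.4752, -0.1017, 0.2843]
ee_rot: [[0.215, -0.976, 0.026], [-0.969, -0.217, -0.12], [0.123, 0.0, -0.992]]
wrist_force: [2.0, -3.5, -2.2]
gripper_width: 0.229
gripper_force: 30.0
t 17.0667 Fcaddy [ 1.218 -3.841] Fz -2.2327003038017907 rim 89.9365017586716 grip top: lean-left 3.9 z0 134.5 y -16.3..26.4 n2199 flange lean 1.5 z0 101.3 tool lean 7.1 tcp xy [ 0.088 25.796] z 284.28850456124854
[ 3.5  0.  -0.1] -1.0
[ 7.   0.  -0.1] -2.0
[10.5  0.  -0.1] -3.0
[14.  0. -0.] -4.0
[17.5  0.   0.1] -5.0
[21.   0.   0.2] -6.0
[24.5  0.   0.5] -7.0
[28.   0.   0.7] -8.0
```

```bash
python3 -m creep '[[-1,3.5,0,-0.1,0,-1,0],[-1,7,0,-0.1,0,-2,0],[-1,10.5,0,-0.1,0,-3,0],[-1,14,0,0,0,-4,0],[-1,17.5,0,0.1,0,-5,0],[-1,21,0,0.2,0,-6,0],[-1,24.5,0,0.5,0,-7,0],[-1,28,0,0.7,0,-8,0]]'; python3 chk.py; python3 g.py -8 -6 1.5 8
```

```text
time_s: 17.78
tcp_pos: [0.481, -0.1285, 0.2863]
ee_rot: [[0.216, -0.976, -0.004], [-0.976, -0.216, 0.017], [-0.018, 0.0, -1.0]]
wrist_force: [3.0, 0.6, -4.3]
gripper_width: 0.226
gripper_force: 30.0
t 17.7833 Fcaddy [ 3.069 -0.02 ] Fz -4.298713827109875 rim 89.94281327488066 grip top: lean-left -0.1 z0 134.7 y -21.5..21.5 n2074 flange lean -3.5 z0 102.0 tool lean -1.0 tcp xy [-0.009 -1.639] z 286.26276130621795
[ 3.6  0.  -0.2] -1.0
[ 7.2  0.  -0.3] -2.0
[10.8  0.  -0.4] -3.0
[14.4  0.  -0.4] -4.0
[18.   0.  -0.4] -5.0
[21.6  0.  -0.3] -6.0
[25.2  0.  -0.2] -7.0
[28.8  0.  -0. ] -8.0
```

```bash
python3 -m creep '[[-1,3.6,0,-0.2,0,-1,0],[-1,7.2,0,-0.3,0,-2,0],[-1,10.8,0,-0.4,0,-3,0],[-1,14.4,0,-0.4,0,-4,0],[-1,18,0,-0.4,0,-5,0],[-1,21.6,0,-0.3,0,-6,0],[-1,25.2,0,-0.2,0,-7,0],[-1,28.8,0,0,0,-8,0]]'; python3 chk.py; python3 g.py -6 -4.5 1 6
```

```text
time_s: 18.5
tcp_pos: [0.4873, -0.1566, 0.2859]
ee_rot: [[0.213, -0.976, -0.035], [-0.964, -0.216, 0.155], [-0.159, 0.001, -0.987]]
wrist_force: [0.6, 5.4, -1.5]
gripper_width: 0.229
gripper_force: 30.0
t 18.5 Fcaddy [1.749 5.149] Fz -1.515664416941784 rim 89.92145824325851 grip top: lean-left -5.1 z0 136.6 y -27.6..15.7 n1956 flange lean -20.2 z0 110.6 tool lean -9.1 tcp xy [  0.065 -30.4  ] z 285.8837693697235
[ 3.6  0.  -0.3] -1.0
[ 7.2  0.  -0.5] -2.0
[10.7  0.  -0.6] -3.0
[14.3  0.  -0.7] -4.0
[17.9  0.  -0.8] -5.0
[21.4  0.  -0.8] -6.0
```

```bash
python3 -m creep '[[-1,3.6,0,-0.3,0,-1,0],[-1,7.2,0,-0.5,0,-2,0],[-1,10.7,0,-0.6,0,-3,0],[-1,14.3,0,-0.7,0,-4,0],[-1,17.9,0,-0.8,0,-5,0],[-1,21.4,0,-0.8,0,-6,0],[-1,21.4,0,-0.8,0,-6,0]]'; python3 chk.py; python3 g.py 8 5 1.2 8
```

```text
time_s: 19.13
tcp_pos: [0.4919, -0.1777, 0.2839]
ee_rot: [[0.208, -0.977, -0.057], [-0.943, -0.215, 0.255], [-0.261, 0.0, -0.965]]
wrist_force: [0.2, 5.5, 3.3]
gripper_width: 0.223
gripper_force: 30.0
t 19.1333 Fcaddy [1.366 5.328] Fz 3.3335298779071127 rim 89.8954916785719 grip top: lean-left -25.5 z0 147.0 y -33.3..-21.6 n701 flange lean -23.8 z0 113.3 tool lean -15.1 tcp xy [  0.06  -52.035] z 283.9059271389515
[-3.5 -0.   0. ] 1.0
[-7.  -0.   0.1] 2.0
[-10.5  -0.    0.3] 3.0
[-14.   -0.    0.5] 4.0
[-17.5  -0.    0.7] 5.0
[-21.  -0.   1.] 6.0
[-24.5  -0.    1.3] 7.0
[-28.   -0.    1.7] 8.0
```

```bash
sed -i 's/^P=np.c_.*/P=np.c_[L[t][:,1],Z[t]]; th=np.linspace(-.3,.3,121); H=[(np.histogram(P[:,1]-x*P[:,0],np.arange(115,165,1.))[0].max(),x) for x in th]; x=max(H)[1]; q=P[:,1]-x*P[:,0]; hb=np.histogram(q,np.arange(115,165,1.)); k=abs(q-hb[1][hb[0].argmax()]-.5)<1.5/' chk.py; python3 chk.py
```

```text
t 19.1833 Fcaddy [1.473 6.158] Fz 1.835594228996933 rim 89.88794758036394 grip top: lean-left -10.1 z0 139.8 y -33.0..9.7 n1940 flange lean -24.0 z0 113.3 tool lean -15.1 tcp xy [  0.013 -51.808] z 283.94682767234167
```

```bash
python3 -m creep '[[-1,-3.5,0,0,0,1,0],[-1,-7,0,0.1,0,2,0],[-1,-10.5,0,0.3,0,3,0],[-1,-14,0,0.5,0,4,0],[-1,-17.5,0,0.7,0,5,0],[-1,-21,0,1,0,6,0],[-1,-24.5,0,1.3,0,7,0],[-1,-28,0,1.7,0,8,0]]'; python3 chk.py; python3 g.py 8 5.5 1.8 8
```

```text
time_s: 19.9
tcp_pos: [0.4858, -0.1502, 0.2888]
ee_rot: [[0.214, -0.976, -0.026], [-0.969, -0.216, 0.117], [-0.12, 0.0, -0.993]]
wrist_force: [0.2, 1.9, -1.6]
gripper_width: 0.227
gripper_force: 30.0
t 19.9 Fcaddy [0.597 1.819] Fz -1.6034060149829337 rim 89.90829897200273 grip top: lean-left -5.1 z0 138.8 y -27.4..15.7 n2043 flange lean -18.1 z0 111.2 tool lean -6.9 tcp xy [ -0.02 -23.87] z 288.84729296081287
[-3.6 -0.  -0.1] 1.0
[-7.1 -0.  -0.2] 2.0
[-10.7  -0.   -0.2] 3.0
[-14.3  -0.   -0.2] 4.0
[-17.8  -0.   -0.1] 5.0
[-21.4  -0.    0.1] 6.0
[-25.   -0.    0.2] 7.0
[-28.5  -0.    0.5] 8.0
```

```bash
python3 -m creep '[[-1,-3.6,0,-0.1,0,1,0],[-1,-7.1,0,-0.2,0,2,0],[-1,-10.7,0,-0.2,0,3,0],[-1,-14.3,0,-0.2,0,4,0],[-1,-17.8,0,-0.1,0,5,0],[-1,-21.4,0,0.1,0,6,0],[-1,-25,0,0.2,0,7,0],[-1,-28.5,0,0.5,0,8,0]]'; python3 chk.py; python3 g.py 8 5.5 1.8 8
```

```text
time_s: 20.62
tcp_pos: [0.4797, -0.1228, 0.2916]
ee_rot: [[0.216, -0.976, 0.004], [-0.976, -0.216, -0.019], [0.02, 0.0, -1.0]]
wrist_force: [0.9, -0.5, -3.6]
gripper_width: 0.227
gripper_force: 30.0
t 20.6167 Fcaddy [ 0.762 -0.69 ] Fz -3.615680320364865 rim 89.93385557501423 grip top: lean-left -0.1 z0 139.9 y -21.4..21.9 n2131 flange lean -3.1 z0 106.9 tool lean 1.1 tcp xy [-0.047  4.23 ] z 291.5780179490627
[-3.5 -0.  -0.2] 1.0
[-7.1 -0.  -0.4] 2.0
[-10.6  -0.   -0.5] 3.0
[-14.2  -0.   -0.6] 4.0
[-17.7  -0.   -0.6] 5.0
[-21.2  -0.   -0.5] 6.0
[-24.8  -0.   -0.5] 7.0
[-28.3  -0.   -0.3] 8.0
```

```bash
python3 -m creep '[[-1,-3.5,0,-0.2,0,1,0],[-1,-7.1,0,-0.4,0,2,0],[-1,-10.6,0,-0.5,0,3,0],[-1,-14.2,0,-0.6,0,4,0],[-1,-17.7,0,-0.6,0,5,0],[-1,-21.2,0,-0.5,0,6,0],[-1,-24.8,0,-0.5,0,7,0],[-1,-28.3,0,-0.3,0,8,0]]'; python3 chk.py; python3 g.py 5 3.5 1.2 5
```

```text
time_s: 21.33
tcp_pos: [0.4737, -0.0954, 0.2915]
ee_rot: [[0.213, -0.976, 0.034], [-0.964, -0.216, -0.154], [0.158, 0.0, -0.987]]
wrist_force: [0.6, -1.7, -4.3]
gripper_width: 0.227
gripper_force: 30.0
t 21.3333 Fcaddy [ 0.265 -1.777] Fz -4.340184686581746 rim 89.92374192505784 grip top: lean-left 5.3 z0 142.4 y -15.3..27.7 n2213 flange lean 1.3 z0 109.6 tool lean 9.1 tcp xy [-0.042 32.248] z 291.46223262003934
[-3.5 -0.  -0.3] 1.0
[-7.  -0.  -0.6] 2.0
[-10.5  -0.   -0.8] 3.0
[-14.1  -0.   -1. ] 4.0
[-17.6  -0.   -1.1] 5.0
```

```bash
python3 -m creep '[[-1,-3.5,0,-0.3,0,1,0],[-1,-7,0,-0.6,0,2,0],[-1,-10.5,0,-0.8,0,3,0],[-1,-14.1,0,-1,0,4,0],[-1,-17.6,0,-1.1,0,5,0],[-1,-17.6,0,-1.1,0,5,0]]'; python3 chk.py; python3 g.py -8 -5.5 1.8 8
```

```text
time_s: 21.88
tcp_pos: [0.4699, -0.0781, 0.2899]
ee_rot: [[0.211, -0.976, 0.052], [-0.947, -0.217, -0.237], [0.243, 0.0, -0.97]]
wrist_force: [0.5, -2.0, -2.6]
gripper_width: 0.23
gripper_force: 30.0
t 21.8833 Fcaddy [ 0.059 -2.077] Fz -2.5887701003212205 rim 89.96235460230409 grip top: lean-left 10.2 z0 145.0 y -10.3..32.2 n2204 flange lean 3.0 z0 112.8 tool lean 14.1 tcp xy [-0.088 49.993] z 289.8970159247276
[ 3.6  0.  -0. ] -1.0
[ 7.2  0.  -0. ] -2.0
[10.7  0.   0.1] -3.0
[14.3  0.   0.2] -4.0
[17.9  0.   0.4] -5.0
[21.5  0.   0.6] -6.0
[25.   0.   0.9] -7.0
[28.6  0.   1.2] -8.0
```

```bash
python3 -m creep '[[-1,3.6,0,0,0,-1,0],[-1,7.2,0,0,0,-2,0],[-1,10.7,0,0.1,0,-3,0],[-1,14.3,0,0.2,0,-4,0],[-1,17.9,0,0.4,0,-5,0],[-1,21.5,0,0.6,0,-6,0],[-1,25,0,0.9,0,-7,0],[-1,28.6,0,1.2,0,-8,0]]'; python3 chk.py; python3 g.py -8 -5.5 2 8
```

```text
time_s: 22.6
tcp_pos: [0.4761, -0.1059, 0.2963]
ee_rot: [[0.215, -0.976, 0.022], [-0.971, -0.216, -0.101], [0.104, 0.0, -0.995]]
wrist_force: [-1.3, 0.6, -0.1]
gripper_width: 0.229
gripper_force: 30.0
t 22.6 Fcaddy [-1.17   0.908] Fz -0.14172173114727435 rim 89.9305742102733 grip top: lean-left 4.1 z0 145.7 y -17.3..25.5 n2137 flange lean -0.2 z0 113.1 tool lean 6.0 tcp xy [ 0.056 21.488] z 296.2729762580869
[ 3.6  0.  -0.2] -1.0
[ 7.1  0.  -0.3] -2.0
[10.7  0.  -0.3] -3.0
[14.3  0.  -0.3] -4.0
[17.8  0.  -0.3] -5.0
[21.4  0.  -0.2] -6.0
[25.  0. -0.] -7.0
[28.5  0.   0.2] -8.0
```

```bash
python3 -m creep '[[-1,3.6,0,-0.2,0,-1,0],[-1,7.1,0,-0.3,0,-2,0],[-1,10.7,0,-0.3,0,-3,0],[-1,14.3,0,-0.3,0,-4,0],[-1,17.8,0,-0.3,0,-5,0],[-1,21.4,0,-0.2,0,-6,0],[-1,25,0,0,0,-7,0],[-1,28.5,0,0.2,0,-8,0]]'; python3 chk.py; python3 g.py -8 -5.5 2 8
```

```text
time_s: 23.32
tcp_pos: [0.4822, -0.1333, 0.2987]
ee_rot: [[0.216, -0.976, -0.008], [-0.976, -0.216, 0.035], [-0.036, 0.0, -0.999]]
wrist_force: [-0.4, 1.3, 0.8]
gripper_width: 0.225
gripper_force: 30.0
t 23.3167 Fcaddy [-0.099  1.375] Fz 0.7599440433624879 rim 89.9066010823415 grip top: lean-left -1.5 z0 147.0 y -23.5..19.8 n2081 flange lean -4.4 z0 114.1 tool lean -2.0 tcp xy [ 0.111 -6.589] z 298.6984983043559
[ 3.5  0.  -0.2] -1.0
[ 7.1  0.  -0.4] -2.0
[10.6  0.  -0.6] -3.0
[14.2  0.  -0.7] -4.0
[17.7  0.  -0.8] -5.0
[21.2  0.  -0.8] -6.0
[24.7  0.  -0.7] -7.0
[28.2  0.  -0.6] -8.0
```

```bash
python3 -m creep '[[-1,3.5,0,-0.2,0,-1,0],[-1,7.1,0,-0.4,0,-2,0],[-1,10.6,0,-0.6,0,-3,0],[-1,14.2,0,-0.7,0,-4,0],[-1,17.7,0,-0.8,0,-5,0],[-1,21.2,0,-0.8,0,-6,0],[-1,24.7,0,-0.7,0,-7,0],[-1,28.2,0,-0.6,0,-8,0]]'; python3 chk.py; python3 g.py 8 6 2 8
```

```text
time_s: 24.03
tcp_pos: [0.4885, -0.1612, 0.2981]
ee_rot: [[0.212, -0.976, -0.037], [-0.961, -0.216, 0.171], [-0.175, -0.0, -0.985]]
wrist_force: [0.2, 0.9, -1.0]
gripper_width: 0.225
gripper_force: 30.0
t 24.0333 Fcaddy [0.427 0.778] Fz -1.0478271157250578 rim 89.90610889531177 grip top: lean-left -11.7 z0 150.6 y -30.4..11.7 n2152 flange lean -16.6 z0 118.1 tool lean -10.1 tcp xy [  0.257 -35.201] z 298.10326219139324
[-3.6 -0.  -0.1] 1.0
[-7.3 -0.  -0.1] 2.0
[-10.9  -0.   -0.1] 3.0
[-14.6  -0.   -0.1] 4.0
[-18.2  -0.    0.1] 5.0
[-21.8  -0.    0.2] 6.0
[-25.5  -0.    0.4] 7.0
[-29.1  -0.    0.7] 8.0
```

```bash
python3 -m creep '[[-1,-3.6,0,-0.1,0,1,0],[-1,-7.3,0,-0.1,0,2,0],[-1,-10.9,0,-0.1,0,3,0],[-1,-14.6,0,-0.1,0,4,0],[-1,-18.2,0,0.1,0,5,0],[-1,-21.8,0,0.2,0,6,0],[-1,-25.5,0,0.4,0,7,0],[-1,-29.1,0,0.7,0,8,0]]'; python3 chk.py; python3 g.py 5 2.5 2 5
```

```text
time_s: 24.75
tcp_pos: [0.482, -0.132, 0.3027]
ee_rot: [[0.216, -0.976, -0.007], [-0.976, -0.216, 0.032], [-0.033, -0.0, -0.999]]
wrist_force: [-0.1, 0.4, -0.8]
gripper_width: 0.228
gripper_force: 30.0
t 24.75 Fcaddy [-0.046  0.393] Fz -0.8460209823393249 rim 89.92858591542335 grip top: lean-left -3.6 z0 151.1 y -22.5..20.7 n2131 flange lean -7.0 z0 118.3 tool lean -1.9 tcp xy [ 0.124 -5.298] z 302.69099207150043
[-3.4 -0.  -0.4] 1.0
[-6.7 -0.  -0.7] 2.0
[-10.1  -0.   -0.9] 3.0
[-13.5  -0.   -1.1] 4.0
[-16.9  -0.   -1.3] 5.0
```

```bash
python3 g.py 3.6 0.3 17 6
```

```text
[-1.9  0.  -2.8] 0.6
[-3.7  0.  -5.6] 1.2
[-5.6  0.  -8.4] 1.8
[ -7.4   0.  -11.2] 2.4
[ -9.3   0.  -13.9] 3.0
[-11.2   0.  -16.7] 3.6
```

```bash
python3 -m creep '[[-1,-2.8,0,-1.4,0,0.9,0],[-1,-5.6,0,-2.8,0,1.8,0],[-1,-8.3,0,-5,0,2.7,0],[-1,-11,0,-8,0,3.6,0],[-1,-11,0,-11,0,3.6,0],[-1,-11.1,0,-14,0,3.6,0],[-1,-11.2,0,-16,0,3.6,0],[-1,-11.2,0,-16.7,0,3.6,0]]'; python3 chk.py; python3 -c "
from h import *
z=np.load('chk.npz'); save('pics/w7.png',z['pic'],1.4)"
```

```text
time_s: 25.47
tcp_pos: [0.48, -0.1223, 0.3202]
ee_rot: [[0.215, -0.976, 0.007], [-0.976, -0.216, -0.027], [0.028, -0.001, -1.0]]
wrist_force: [-0.1, -1.1, -0.9]
gripper_width: 0.226
gripper_force: 30.0
t 25.4667 Fcaddy [-0.29 -1.08] Fz -0.875133839080889 rim 89.92041442163398 grip top: lean-left -3.2 z0 136.1 y -31.1..-21.7 n530 flange lean -0.0 z0 0.0 tool lean 1.6 tcp xy [0.288 4.603] z 320.2230763505908
```

View pics/w7.png

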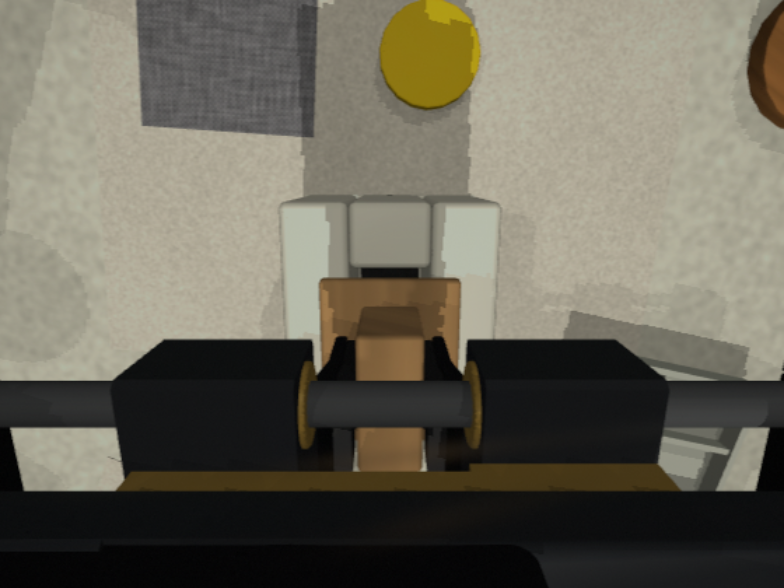

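```bash
sed -i 's/(Z>118)&(Z<165)/(Z>150)\&(Z<185)/; s/arange(115,165,1.)/arange(150,185,1.)/g; s/(Z>93.5)&(Z<120)/(Z>120)\&(Z<145)/' chk.py; python3 chk.py
```

```text
t 25.5167 Fcaddy [0.167 0.304] Fz -1.5050238983320212 rim 89.94029656584837 grip top: lean-left -0.0 z0 168.5 y -22.0..21.2 n2148 flange lean -1.6 z0 135.1 tool lean 1.6 tcp xy [0.257 4.57 ] z 320.1239041425885
```

```bash
python3 -m creep '[[-1,0,0,0,0,0,0],[-1,0,0,0,0,0,0],[-1,0,0,0,0,0,0],[-1,0,0,0,0,0,0]]'; python3 - <<'E'
from h import *
for c in ("scene","top"):
    pic,d,W=cloud(c)
    D=W[(np.hypot(W[...,0]-.51,W[...,1]-.226)<.04)&(abs(W[...,2]-.06)<.005)]
    print(c,len(D),cv2.minEnclosingCircle((D[:,:2]*1000).astype(np.float32)),np.median(D[:,2]))
    for t in ("glue","cup","jar","paint_a","brushpot"): print(t,[np.round(o["uv"]).tolist() for o in vision.find_in(c,t)[:2]])
    if c=="scene": save("pics/s2.png",pic,1.4)
E
```

```text
time_s: 25.9
tcp_pos: [0.4798, -0.1223, 0.3195]
ee_rot: [[0.216, -0.976, 0.006], [-0.976, -0.216, -0.027], [0.028, 0.0, -1.0]]
wrist_force: [0.9, 0.8, -0.0]
gripper_width: 0.232
gripper_force: 30.0
scene 346 ((509.402099609375, 226.99435424804688), 30.10153579711914) 0.06065253154409994
glue [[294.0, 225.0]]
cup [[202.0, 257.0], [365.0, 282.0]]
jar [[247.0, 291.0], [265.0, 195.0]]
paint_a [[308.0, 321.0]]
brushpot [[261.0, 198.0], [154.0, 213.0]]
top 356 ((509.76324462890625, 226.4359130859375), 28.062610626220703) 0.05944298066908116
glue []
cup [[297.0, 110.0]]
jar [[240.0, 118.0]]
paint_a [[194.0, 208.0], [135.0, 140.0]]
brushpot [[387.0, 124.0]]
```

View pics/s2.png

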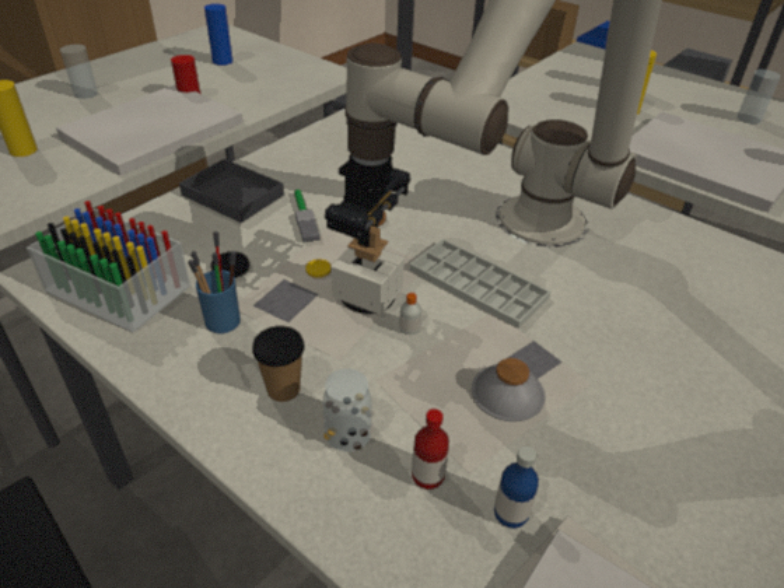

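The disc sits on the bowl at (512,371). The stopper is held level above the mouth at (368,245), and the other objects are where they started.

```bash
python3 -c "
from station import r
print(r.finish_job())"
```

```text
the job is handed in; nothing more can be done
None
```

I handed the job in at about 26 s: the disc rests flat and centred on the bowl, and the stopper, rocked left-right-left-right (8–12° each way) until it came free, is held level about 14 mm above the mouth. The upward pull briefly read about 11 N early in the first lean, just over the 10 N lift threshold, but the rim showed no measurable lift, and nothing else on the table appears to have moved.

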